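Seat a tapered tool holder in the bench tightening stand

TASK

Take the tool holder with the orange band out of the wooden rack and set its taper into the bore of the blue tightening stand. Keep light downward pressure and turn it until the stand's two red drive keys drop into the slots of its flange, then press it firmly home with roughly 15 N (never over 35 N) and let go, leaving it upright with the flange flat on the stand. Leave the spare holder in the rack and everything else on the bench where it is.

Things in the scene. Friction and masses are not known exactly. Their poses are not given: they have to be found in the camera images.
- holder_nut (a point): The tool holder to seat: turned steel, nut with an orange band and orange top, 101 mm tall, 0.3 to 0.6 kg, standing taper down in the rack. Point: on its axis (z up) at mid-grip of the round dark nut, a plain cylinder 40 mm in diameter from 25 mm below to 21 mm above this point; grip it from above at any yaw.
- holder_flange (a point): Centre of the underside of the same holder's flange, 35 mm below holder_nut. Flange 66 mm across, 10 mm thick (above the point). Two 12 mm wide slots, cut through it from the rim to 22 mm from the axis, lie on the +x and -x axes of this frame (a half turn makes no difference). Below it the taper shrinks from 43 mm across to 21 mm at 45 mm down.
- rack: Fixed wooden block 100 x 200 x 58 mm with two holes, 100 mm apart along its y; origin at the centre of its underside. The two holders hang in the holes by their flanges (underside on the block's top, taper 45 mm deep inside) and lift straight out; which hole holds which varies.
- stand: Fixed tightening stand: a grey foot 130 x 130 x 12 mm, a blue round housing 94 mm across, and in it an aluminium spindle nose on a rubber cushion: pushed down it yields about 1 mm per 6 N, 5 mm at most. Origin at the centre of its underside, z up, a white mark on its +x side.
- stand_seat (a point): Centre of the mouth of the stand's upward-opening taper bore, on the flat top face of the nose, 78 mm above the bench; axes as stand. The bore matches the holder's taper (about 45 mm across at the mouth, 47 mm deep). Fully home, the flange lies flat on this face: holder_flange at this point, holder_nut 35 mm above.
- stand_keys (a point): Same point as stand_seat. Two opposite red keys stand 8 mm above the face, 25 to 37 mm from the axis, 9 mm wide. The nose, on a stiff brake, was left turned: the line of keys is 0.15 to 0.75 rad anticlockwise (from above) of this frame's x axis, not reported. Unless slots and keys agree within about 0.05 rad the flange rides on the keys, 8 mm too high and 3 mm loose sideways.
- spare_nut (a point): The spare holder, same shape with a blue band and top; stays in the rack. Point as for holder_nut.
- spraycan: Loose green spray can, 64 mm diameter, 190 mm tall; origin under its centre. Leave alone.
- screwjar: Loose glass screw jar with yellow cap, 70 mm diameter, 85 mm tall; origin under its centre. Leave alone.
- screwdriver: Loose screwdriver lying on the bench. Leave alone.
- wrench: Loose wrench lying on the bench. Leave alone.
- taperoll: Loose yellow roll core, 100 mm diameter, 45 mm tall; origin under its centre. Leave alone.
Things that resemble listed ones, but are neither listed nor needed, are in the scene too. Leave any pink or purple look-alike of the part that bears holder_nut alone.

How it is judged:
By the outcome, as a careful person would: the job done as asked, in the order asked, and still so for the second after the job is handed in, with the robot touching nothing.
It also fails if it takes over 54 s, if anything falls off the work surface, if the arm or the gripper's body presses on something with over 40 N, if the wrist force passes 120 N, or if a joint passes its speed limit or range.

ROBOT

A 6-joint arm with a two-finger parallel gripper is mounted at the origin on the work surface. World frame = base frame: x ahead of the robot, y to its left, z up, the work surface at z = 0. Lengths are in m, angles in rad, forces in N, time in s.
With the tool pointing down it reaches from about 0.25 to 0.725 m from the base axis. Payload 4 kg.
Tool frame: the origin (TCP) lies at the very end of the fingers, on their centre line; the grasp point (between the pads) lies 19 mm behind it; y points along the fingers, z is the direction in which the jaws open and shut, and the axes are right-handed (so a half turn about y gives the same grasp; the last joint's range is limited). The gripper opens to 85 mm and grips with 20 to 120 N. Pads are 22 mm wide; open, the fingers measure 114 mm over their backs; the gripper's body (76 mm by 85 mm) begins 54 mm behind the grasp point. The pads swing forward as they close: fully open they stand 13 mm farther back than shut.
Start: joints at [-1.17, 0.241, 0.005, 1.335, 0, 1.571], TCP at [0.195, -0.46, 0.199] pointing down, gripper open.
Joint ranges: [-2.72, 2.72], [-1.05, 1.87], [-1.09, 1.28], [-1.99, 2.15], [-1.42, 1.44], [-3.14, 3.14]. Speed limits (rad/s): [2.79, 2.79, 3.14, 3.14, 3.14, 3.14].

INTERFACE

Orientations are given as a unit quaternion [x, y, z, w].
In Python, from workcell import bot gives the robot as it stands. The module is installed in compiled form; this text tells all that it offers.
- The arm moves only by the tool move_arm, never from a script. Its argument "increments" is a list of rows, each an object with "grip": the closure, from 0 (fully open) to 1 (shut); "linear": the shift along the tool's x, y, z scaled (see below), a list of three; "twist": the turn about the tool's y scaled (see below). A call has exactly 5 rows; each row shifts and turns the pose as measured when the row begins, along the tool's axes as they then stand; what a row does not reach is not made up. The controller multiplies each number of a shift by 0.2 m and each number of a turn by 2 rad. A row lasts 1/10 s, in which the tool goes at most 50 mm and 8.59 degrees, less where a joint would pass 70% of its speed; a pose out of reach is approached as far as the arm can. A call with a number of a shift or a turn outside -1 to 1 is refused whole. A call with a gripper value outside its range is refused whole. The fingers move at their own pace and stop on an object; the grip force is fixed at half the most. Time passes only in rows, so rows that do not move let the fingers close, or fill a call up. It gives the time, the measured TCP pose, the force and the opening at its end, in the units of the state.
- bot.get_obs(): the state, without advancing time (a new reading comes with each control period).
- bot.camera(name): name is "scene" or "top" or "wrist"; returns (picture, depth): 400x640x3 uint8, blue, green, red; 400x640 float32, m along the optical axis (not along the pixel's ray), 0 where there is no reading.
- bot.camera_params(name): a dict with "camera_matrix" (3x3 intrinsics, pixels), "dist" ([k1, k2, p1, p2, k3] as OpenCV has them; the pictures are not rectified), "rvec" (rotation vector, rad) and "tvec" (3), from world to camera coordinates, as OpenCV has them; the wrist camera has in their place "T_tool_cam" (4x4, takes a point from camera to tool coordinates, whose origin is the TCP and whose axes are the tool frame's). Camera axes: x right, y down, z forward; pixel columns grow to the right and rows downward; lengths in m; the calibration is good to about 2 mm. A picture is of the moment at which its call begins: read the wrist's pose just before it. camera_params takes no time and is no camera call.
- bot.job_done(): hands the job in, once; it reports no verdict.
The state is a dict: "clock": time; "joint_pos": joint angles; "joint_vel": joint speeds; "tau": joint torques, N m; "eef_pos": TCP position; "tool_rot": TCP orientation; "ft_force": force on the tool from outside, world axes, zero at the start; "ft_torque": the same for the moment, N m; "grip_width": finger opening in m.
Only numpy, scipy, OpenCV 4.12 (cv2) and the standard library are available. Lean on these libraries where they do the work, as an engineer would, in place of code of your own. Each camera call takes 0.05 s, during which the arm holds its last target. There are 200 camera calls.

## Working session

There is one attempt and no reset: what is moved stays moved. The work goes in short steps, Python scripts to look and compute and a tool call to move; the robot and the scene stay as the last step left them, time stands still between calls to the robot, and variables do not carry over. Pictures are saved under pics/ and viewed, about 8 in all and at most 12, crops included, and the job is handed in when it is done.

Besides the shell and the picture viewer there is one more tool, called after "Request:" as name(argument=value, ...) on one line, values as JSON. move_arm: Moves the arm, as the interface text tells. Its arguments: {"type":"object","properties":{"increments":{"type":"array"}},"required":["increments"]}

```bash
mkdir -p pics; cat > h.py <<'E'
import numpy as np, cv2
from scipy.spatial.transform import Rotation as R
from workcell import bot
def snap(n,f=None):
    o=bot.get_obs(); im,d=bot.camera(n); p=bot.camera_params(n); K=np.array(p["camera_matrix"],float); D=np.array(p["dist"],float).ravel()
    if "rvec" in p:
        Rm=R.from_rotvec(np.ravel(p["rvec"])).as_matrix().T; t=-Rm@np.ravel(p["tvec"])
    else:
        T=np.eye(4); T[:3,:3]=R.from_quat(o["tool_rot"]).as_matrix(); T[:3,3]=o["eef_pos"]; T=T@np.array(p["T_tool_cam"]); Rm,t=T[:3,:3],T[:3,3]
    if f: cv2.imwrite("pics/"+f,im)
    return im,d,(K,D,Rm,t)
def rays(c,uv):
    K,D,Rm,t=c; n=cv2.undistortPoints(np.array(uv,float).reshape(-1,1,2),K,D).reshape(-1,2)
    return np.c_[n,np.ones(len(n))]@Rm.T
def onplane(c,uv,z):
    r=rays(c,uv); t=c[3]; return t+r*((z-t[2])/r[:,2])[:,None]
def cloud(c,d,mask):
    v,u=np.nonzero(mask&(d>0)); return c[3]+rays(c,np.c_[u,v])*d[v,u][:,None]
E
cat > a.py <<'E'
from h import *
o=bot.get_obs(); print({k:np.round(v,3).tolist() for k,v in o.items()})
print(np.round(R.from_quat(o["tool_rot"]).as_matrix(),3))
a=[]
for n in("scene","top"):
    im,d,c=snap(n); a.append(im); np.savez(n+"0.npz",im=im,d=d,K=c[0],D=c[1],R=c[2],t=c[3]); print(n,np.round(c[3],3))
    cv2.imwrite("pics/%s0.png"%n,im)
E
python3 a.py
```

```text
{'clock': 0.0, 'joint_pos': [-1.17, 0.241, 0.004, 1.335, -0.0, 1.571], 'joint_vel': [0.002, -0.001, 0.0, -0.001, 0.0, 0.002], 'tau': [0.001, -37.232, 25.241, 0.017, -0.0, -0.0], 'eef_pos': [0.195, -0.46, 0.198], 'tool_rot': [-0.141, 0.694, -0.692, 0.141], 'ft_force': [-0.963, 1.145, -0.476], 'ft_torque': [-0.046, 0.018, -0.014], 'grip_width': 0.085}
[[-0.921 -0.001  0.39 ]
 [-0.39   0.002 -0.921]
 [ 0.    -1.    -0.002]]
scene [1.017 0.706 1.293]
top [0.309 0.    1.311]
```

View pics/top0.png

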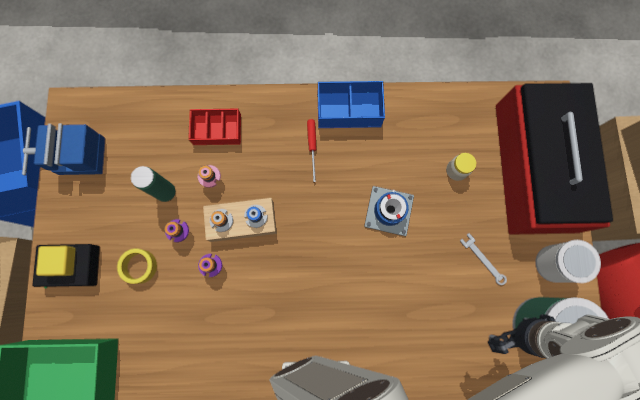

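View pics/scene0.png

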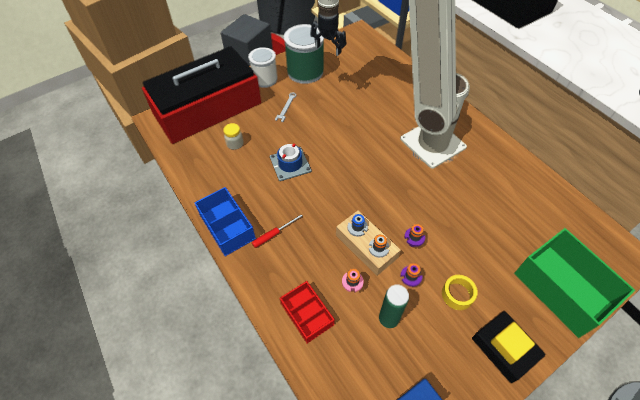

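The top view shows the orange holder in the rack near (220,219), the blue spare at (256,214), the stand at (391,208) with its red keys, and the purple and pink look-alikes around the rack. The scene view agrees.

```bash
cat > b.py <<'E'
from h import *
def load(n):
    z=np.load(n+"0.npz"); return z["im"],z["d"],(z["K"],z["D"],z["R"],z["t"])
im,d,c=load("top")
P=np.zeros(d.shape+(3,)); v,u=np.indices(d.shape); P=(c[3]+rays(c,np.c_[u.ravel(),v.ravel()])*d.ravel()[:,None]).reshape(d.shape+(3,))
hsv=cv2.cvtColor(im,cv2.COLOR_BGR2HSV)
def win(x0,x1,y0,y1):
    m=np.zeros(d.shape,bool); m[y0:y1,x0:x1]=1; return m
for nm,w,lo,hi in(("orange",win(208,235,205,235),(5,120,120),(22,255,255)),("blue",win(244,270,203,228),(100,120,80),(130,255,255)),("stand",win(370,412,190,230),(100,120,50),(130,255,255)),("red",win(370,412,190,230),(0,150,120),(6,255,255))):
    m=w&(cv2.inRange(hsv,lo,hi)>0); q=P[m]; print(nm,m.sum(),np.round(np.median(q,0),4),np.round(q.min(0),3),np.round(q.max(0),3))
# rack top / nut tops by height
for nm,w,z0,z1 in(("rack",win(195,285,190,250),.05,.064),("nutL",win(205,235,203,235),.105,.125),("nutR",win(242,272,198,230),.105,.125),("foot",win(355,420,175,245),.006,.018),("nose",win(370,415,185,230),.072,.082)):
    m=w&(P[...,2]>z0)&(P[...,2]<z1); q=P[m]; r=cv2.minAreaRect(q[:,:2].astype(np.float32)); print(nm,m.sum(),np.round(q.mean(0),4),np.round(r[0],4),np.round(r[1],4),round(r[2],1))
big=cv2.resize(im[180:240,190:420],None,fx=3.4,fy=3.4*1.0,interpolation=cv2.INTER_CUBIC); cv2.imwrite("pics/crop.png",big)
E
python3 b.py
```

```text
orange 81 [0.4972 0.2648 0.113 ] [0.479 0.248 0.1  ] [0.517 0.285 0.119]
blue 86 [0.5061 0.1631 0.112 ] [0.309 0.    0.1  ] [0.527 0.185 1.311]
stand 277 [ 0.507  -0.2097  0.0622] [ 0.309 -0.274  0.005] [0.574 0.    1.311]
red 18 [ 0.5273 -0.229   0.0849] [ 0.495 -0.244  0.08 ] [ 0.559 -0.214  0.091]
rack 1636 [0.5024 0.2171 0.057 ] [0.504  0.2185] [0.101  0.2007] 6.2
nutL 169 [0.4979 0.2671 0.1129] [0.4987 0.2672] [0.0373 0.04  ] 70.7
nutR 166 [0.5086 0.1682 0.1127] [0.5085 0.1689] [0.0391 0.0372] 89.3
foot 904 [ 0.5201 -0.2216  0.011 ] [ 0.5262 -0.2287] [0.1304 0.1865] 76.4
nose 293 [ 0.528  -0.2302  0.0766] [ 0.5281 -0.2293] [0.0729 0.073 ] 72.9
```

```bash
cat > go.py <<'E'
# usage: go.py x y z [jaw yaw]  -> remaining shift in controller units, twist units
import sys; from h import *
o=bot.get_obs(); M=R.from_quat(o["tool_rot"]).as_matrix(); yaw=np.arctan2(M[1,2],M[0,2])
a=list(map(float,sys.argv[1:])); l=M.T@(np.array(a[:3])-o["eef_pos"])/0.2
print("t",round(o["clock"],2),"tcp",np.round(o["eef_pos"],4),"yaw",round(yaw,4),"q",np.round(o["joint_pos"],2),"F",np.round(o["ft_force"],1),"w",round(o["grip_width"],4))
print("linear",np.round(l,3),"norm mm",round(200*np.linalg.norm(l),1), "twist units", -(((a[3]-yaw+np.pi/2)%np.pi)-np.pi/2)/2 if len(a)>3 else "")
E
python3 go.py 0.528 -0.2295 0.26; python3 -c "
from h import *
print(np.round(bot.camera_params('wrist')['T_tool_cam'],3),bot.camera_params('wrist')['camera_matrix'])"
```

```text
t 0.1 tcp [ 0.1948 -0.4598  0.1985] yaw -1.1701 q [-1.17  0.24  0.    1.34  0.    1.57] F [-0.1 -0.2  0.1] w 0.0855
linear [-1.983 -0.307 -0.411] norm mm 409.7 twist units 
[[ 0.     0.947  0.32  -0.082]
 [-0.001 -0.32   0.947 -0.174]
 [ 1.    -0.     0.001 -0.   ]
 [ 0.     0.     0.     1.   ]] [[333.48677772   0.         322.83625828]
 [  0.         333.48677772 200.46284032]
 [  0.           0.           1.        ]]
```

Request:
move_arm(increments=[{"grip": 0, "linear": [-0.2, -0.06, -0.042], "twist": 0}, {"grip": 0, "linear": [-0.23, -0.06, -0.05], "twist": 0}, {"grip": 0, "linear": [-0.23, -0.06, -0.05], "twist": 0}, {"grip": 0, "linear": [-0.23, -0.06, -0.05], "twist": 0}, {"grip": 0, "linear": [-0.23, -0.06, -0.05], "twist": 0}])

```text
clock: 0.6
eef_pos: [0.3823, -0.3266, 0.2555]
tool_rot: [-0.138, 0.697, -0.691, 0.133]
ft_force: [0.2, -0.7, 0.1]
grip_width: 0.0853
```

```bash
python3 go.py 0.528 -0.2295 0.26
```

```text
t 0.6 tcp [ 0.3823 -0.3266  0.2555] yaw -1.1852 q [-0.71  0.24  0.15  1.49  0.    2.05] F [ 0.2 -0.7  0.1] w 0.0853
linear [-0.858 -0.024 -0.176] norm mm 175.1 twist units
```

Request:
move_arm(increments=[{"grip": 0, "linear": [-0.22, -0.006, -0.045], "twist": 0}, {"grip": 0, "linear": [-0.22, -0.006, -0.045], "twist": 0}, {"grip": 0, "linear": [-0.22, -0.006, -0.045], "twist": 0}, {"grip": 0, "linear": [-0.2, -0.006, -0.045], "twist": 0}, {"grip": 0, "linear": [0, 0, 0], "twist": 0}])

```text
clock: 1.1
eef_pos: [0.5375, -0.2195, 0.2593]
tool_rot: [-0.14, 0.697, -0.69, 0.136]
ft_force: [0.5, -1.1, 0.1]
grip_width: 0.0852
```

```bash
python3 go.py 0.528 -0.2295 0.26; python3 -c "
from h import *
im,d,c=snap('wrist','w1.png'); np.savez('w1.npz',im=im,d=d,K=c[0],D=c[1],R=c[2],t=c[3])"
```

```text
t 1.1 tcp [ 0.5375 -0.2195  0.2593] yaw -1.1778 q [-0.39  0.4   0.39  1.56  0.01  2.36] F [ 0.5 -1.1  0.1] w 0.0852
linear [ 0.063 -0.004  0.028] norm mm 13.8 twist units
```

View pics/w1.png

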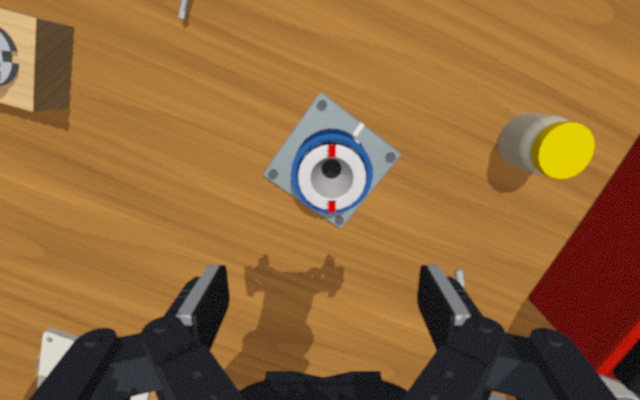

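The wrist view shows the stand with its red keys at about (332,151) and (332,206), and the white mark at (360,131).

```bash
cat > keys.py <<'E'
import sys; from h import *
def keys(im,c,box):
    x0,x1,y0,y1=box; hsv=cv2.cvtColor(im,cv2.COLOR_BGR2HSV)
    red=(((hsv[...,0]<6)|(hsv[...,0]>174))&(hsv[...,1]>150)&(hsv[...,2]>110)).astype(np.uint8)
    w=np.zeros_like(red); w[y0:y1,x0:x1]=1; n,l,s,cc=cv2.connectedComponentsWithStats(red*w)
    i=np.argsort(-s[1:,4])[:2]+1; print("px",cc[i].round(1).tolist(),s[i,4])
    p=onplane(c,cc[i],0.085); m=p.mean(0); e=p[0]-p[1]; print("keys mid",np.round(m,4),"span",round(np.linalg.norm(e),4),"angle",round(np.arctan2(e[1],e[0])%np.pi,4))
if __name__=="__main__":
    z=np.load("w1.npz"); c=(z["K"],z["D"],z["R"],z["t"]); keys(z["im"],c,(285,380,125,220))
    p=onplane(c,[[360,131],[322,94],[265,174],[399,154],[341,227]],0.012); print(np.round(p,4))
    # nose outer rim, white
    P=cloud(c,z["d"],np.ones(z["d"].shape,bool)); q=P[(P[:,2]>.074)&(P[:,2]<.082)&(np.hypot(P[:,0]-.528,P[:,1]+.2295)<.07)]
    ct=cv2.minEnclosingCircle(q[:,:2].astype(np.float32)); print("nose",ct,len(q),q.mean(0))
E
python3 keys.py; python3 go.py 0.4985 0.2675 0.25
```

```text
px [[331.5, 150.4], [331.4, 206.0]] [73 63]
keys mid [ 0.5295 -0.2308  0.085 ] span 0.0621 angle 0.3985
[[ 0.5825 -0.2482  0.012 ]
 [ 0.6051 -0.1875  0.012 ]
 [ 0.4846 -0.1569  0.012 ]
 [ 0.5753 -0.306   0.012 ]
 [ 0.4541 -0.2781  0.012 ]]
nose ((0.5288826823234558, -0.23091192543506622), 0.03729262202978134) 2011 [ 0.5296135  -0.23065416  0.07741807]
t 1.15 tcp [ 0.5357 -0.2208  0.2592] yaw -1.1795 q [-0.39  0.4   0.38  1.57  0.    2.36] F [-0.7 -0.9  0.5] w 0.0851
linear [-0.76   0.068 -2.327] norm mm 489.8 twist units
```

```bash
cat > plan.py <<'E'
# plan.py x y z yaw n : n equal rows, tool-frame units, with turning axes
import sys; from h import *
x,y,z,yw,n=map(float,sys.argv[1:]); n=int(n); o=bot.get_obs(); M=R.from_quat(o["tool_rot"]).as_matrix(); y0=np.arctan2(M[1,2],M[0,2])
dy=yw-y0; step=(np.array([x,y,z])-o["eef_pos"])/n
for i in range(n):
    a=y0+dy*i/n; Z=np.array([np.cos(a),np.sin(a),0]); Y=np.array([0,0,-1.]); X=np.cross(Y,Z)
    print(np.round([X@step/.2,Y@step/.2,Z@step/.2],3).tolist(),round(-dy/n/2,3))
E
python3 plan.py .4985 .2675 .25 .1 11
```

```text
[-0.069, 0.004, -0.212] -0.058
[-0.093, 0.004, -0.202] -0.058
[-0.116, 0.004, -0.19] -0.058
[-0.137, 0.004, -0.175] -0.058
[-0.157, 0.004, -0.158] -0.058
[-0.174, 0.004, -0.139] -0.058
[-0.189, 0.004, -0.118] -0.058
[-0.201, 0.004, -0.095] -0.058
[-0.211, 0.004, -0.071] -0.058
[-0.218, 0.004, -0.046] -0.058
[-0.222, 0.004, -0.021] -0.058
```

Request:
move_arm(increments=[{"grip": 0, "linear": [-0.07, 0, -0.21], "twist": -0.06}, {"grip": 0, "linear": [-0.09, 0, -0.2], "twist": -0.06}, {"grip": 0, "linear": [-0.12, 0, -0.19], "twist": -0.06}, {"grip": 0, "linear": [-0.14, 0, -0.175], "twist": -0.06}, {"grip": 0, "linear": [-0.155, 0, -0.16], "twist": -0.06}])

```text
clock: 1.65
eef_pos: [0.5125, -0.0023, 0.2572]
tool_rot: [-0.342, 0.626, -0.616, 0.334]
ft_force: [0.6, 0.4, -0.6]
grip_width: 0.0856
```

```bash
python3 go.py .4985 .2675 .25 .1; python3 plan.py .4985 .2675 .25 .1 7
```

```text
t 1.65 tcp [ 0.5125 -0.0023  0.2572] yaw -0.5732 q [-0.01  0.26  0.18  1.51  0.01  2.14] F [ 0.6  0.4 -0.6] w 0.0856
linear [-1.096  0.046 -0.79 ] norm mm 270.3 twist units -0.3365788658487574
[-0.157, 0.005, -0.113] -0.048
[-0.167, 0.005, -0.097] -0.048
[-0.175, 0.005, -0.081] -0.048
[-0.182, 0.005, -0.064] -0.048
[-0.187, 0.005, -0.046] -0.048
[-0.191, 0.005, -0.028] -0.048
[-0.193, 0.005, -0.009] -0.048
```

Request:
move_arm(increments=[{"grip": 0, "linear": [-0.157, 0.005, -0.113], "twist": -0.05}, {"grip": 0, "linear": [-0.167, 0.005, -0.097], "twist": -0.05}, {"grip": 0, "linear": [-0.175, 0.005, -0.081], "twist": -0.05}, {"grip": 0, "linear": [-0.18, 0.005, -0.064], "twist": -0.05}, {"grip": 0, "linear": [-0.187, 0.005, -0.046], "twist": -0.05}])

```text
clock: 2.15
eef_pos: [0.4946, 0.1907, 0.2533]
tool_rot: [-0.489, 0.52, -0.509, 0.481]
ft_force: [0.1, -0.3, 0.9]
grip_width: 0.0853
```

```bash
python3 go.py .4985 .2675 .25 .1; python3 plan.py .4985 .2675 .25 .1 2
```

```text
t 2.15 tcp [0.4946 0.1907 0.2533] yaw -0.0597 q [0.36 0.3  0.22 1.51 0.01 1.99] F [ 0.1 -0.3  0.9] w 0.0853
linear [-0.384  0.018 -0.003] norm mm 77.0 twist units -0.07984073577954387
[-0.192, 0.008, -0.002] -0.04
[-0.192, 0.008, 0.014] -0.04
```

Request:
move_arm(increments=[{"grip": 0, "linear": [-0.18, 0.008, -0.005], "twist": -0.04}, {"grip": 0, "linear": [-0.17, 0.008, 0.01], "twist": -0.03}, {"grip": 0, "linear": [0, 0, 0], "twist": 0}, {"grip": 0, "linear": [0, 0, 0], "twist": 0}, {"grip": 0, "linear": [0, 0, 0], "twist": 0}])

```text
clock: 2.65
eef_pos: [0.4945, 0.2607, 0.2488]
tool_rot: [0.526, -0.484, 0.472, -0.516]
ft_force: [-0.0, -0.3, -0.0]
grip_width: 0.0854
```

```bash
python3 go.py .4985 .2675 .25 .1; python3 -c "
from h import *
im,d,c=snap('wrist','w2.png'); np.savez('w2.npz',im=im,d=d,K=c[0],D=c[1],R=c[2],t=c[3])"
```

```text
t 2.65 tcp [0.4945 0.2607 0.2488] yaw 0.0866 q [0.48 0.37 0.3  1.53 0.01 1.96] F [-0.  -0.3 -0. ] w 0.0854
linear [-0.032 -0.006  0.023] norm mm 7.9 twist units -0.006693919697677964
```

View pics/w2.png

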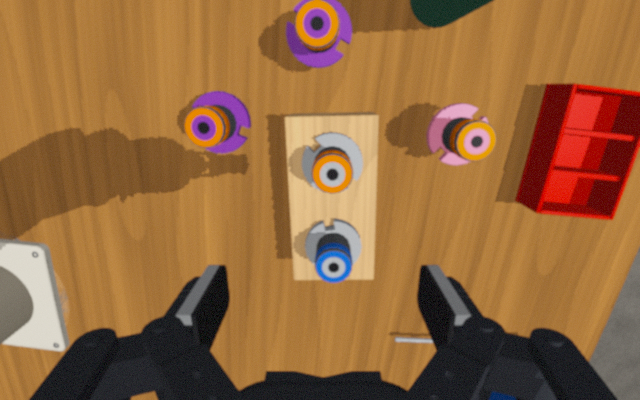

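The wrist view shows the orange holder at (333,172) and its flange at (332,160), the spare at (334,265), two purple look-alikes and one pink one. I need a crop to see the slots.

```bash
python3 -c "
import cv2
im=cv2.imread('pics/w2.png')
cv2.imwrite('pics/w2c.png',cv2.resize(im[125:205,290:380],None,fx=7,fy=7,interpolation=cv2.INTER_CUBIC))"
```

```text
(no output)
```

View pics/w2c.png

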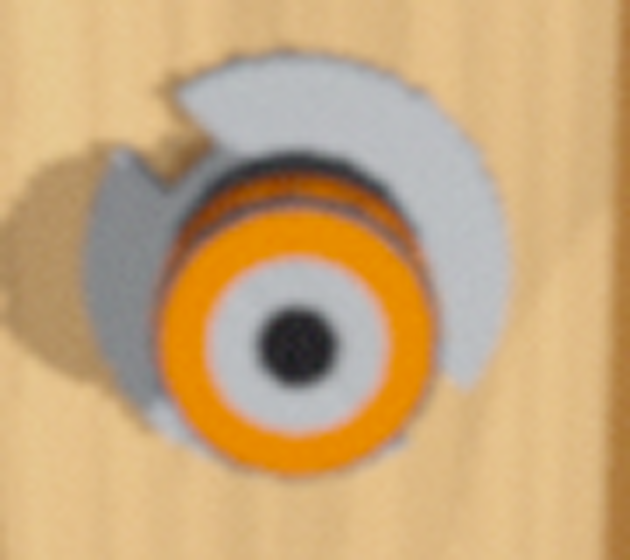

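The crop shows the flange's upper-left slot between rim corners (178,92) and (122,150). One corner of the opposite slot is at (465,390), and the orange ring's centre is at (297,340).

```bash
cat > s.py <<'E'
from h import *
z=np.load("w2.npz"); c=(z["K"],z["D"],z["R"],z["t"])
f=lambda L:np.array([[290+(a+.5)/7-.5,125+(b+.5)/7-.5] for a,b in L])
ctr=onplane(c,f([(297,340)]),.114)[0]; p=onplane(c,f([(178,92),(122,150),(465,390)]),.068)
print("axis",ctr.round(4))
q=p-ctr; print("r",np.hypot(q[:,0],q[:,1]).round(4),"slot w",np.linalg.norm(p[0]-p[1]).round(4)); m=q[:2].mean(0); print("slot angle",np.arctan2(m[1],m[0]))
print("corner angles",np.arctan2(q[:,1],q[:,0]))
# orange ring fit
hsv=cv2.cvtColor(z["im"],cv2.COLOR_BGR2HSV); m=cv2.inRange(hsv,(8,150,150),(22,255,255)); w=np.zeros_like(m); w[125:205,290:380]=1
P=cloud(c,z["d"],(m*w)>0); q=P[abs(P[:,2]-.114)<.004]; print("orange",cv2.minEnclosingCircle(q[:,:2].astype(np.float32)),len(q),P[:,2].max())
# flange edge: steel-grey points at z~.068
P=cloud(c,z["d"],w>0); q=P[(abs(P[:,2]-.068)<.003)]; print("flange",cv2.minEnclosingCircle(q[:,:2].astype(np.float32)),len(q))
E
python3 s.py
```

```text
axis [0.4995 0.267  0.114 ]
r [0.0325 0.0323 0.033 ] slot w 0.0123
slot angle 2.4341321041217774
corner angles [ 2.24366214  2.62609721 -0.53705567]
orange ((0.49951231479644775, 0.26644256711006165), 0.0190750602632761) 625 0.11702867883247525
flange ((0.4990330636501312, 0.2664475739002228), 0.03363577276468277) 1191
```

```bash
python3 go.py .4993 .2668 .12 .087
```

```text
t 2.7 tcp [0.4946 0.2604 0.249 ] yaw 0.0862 q [0.48 0.36 0.3  1.53 0.01 1.96] F [ 0.3 -0.6 -0.7] w 0.0855
linear [-0.028  0.644  0.04 ] norm mm 129.2 twist units -0.0004159990041210371
```

Request:
move_arm(increments=[{"grip": 0, "linear": [-0.014, 0.1, 0.012], "twist": 0}, {"grip": 0, "linear": [-0.014, 0.2, 0.012], "twist": 0}, {"grip": 0, "linear": [0, 0.2, 0], "twist": 0}, {"grip": 0, "linear": [0, 0.12, 0], "twist": 0}, {"grip": 0, "linear": [0, 0, 0], "twist": 0}])

```text
clock: 3.2
eef_pos: [0.4997, 0.2595, 0.125]
tool_rot: [0.521, -0.486, 0.477, -0.515]
ft_force: [-0.6, -1.3, -0.1]
grip_width: 0.0856
```

```bash
python3 go.py .4993 .2668 .074 .087; python3 -c "
from h import *
print(R.from_quat(bot.get_obs()['tool_rot']).as_matrix().round(4))"
```

```text
t 3.2 tcp [0.4997 0.2595 0.125 ] yaw 0.0734 q [0.47 0.42 0.06 1.22 0.01 1.97] F [-0.6 -1.3 -0.1] w 0.0856
linear [-0.035  0.255  0.004] norm mm 51.5 twist units -0.006816067523221725
[[ 0.0732 -0.0144  0.9972]
 [-0.9973  0.0028  0.0733]
 [-0.0039 -0.9999 -0.0141]]
```

Request:
move_arm(increments=[{"grip": 0, "linear": [-0.036, 0, 0], "twist": 0}, {"grip": 0, "linear": [0, 0.12, 0], "twist": 0}, {"grip": 0, "linear": [0, 0.12, 0], "twist": 0}, {"grip": 0, "linear": [0, 0, 0], "twist": 0}, {"grip": 0, "linear": [0, 0, 0], "twist": 0}])

```text
clock: 3.7
eef_pos: [0.505, 0.2681, 0.0856]
tool_rot: [-0.514, 0.486, -0.48, 0.519]
ft_force: [1.2, 0.0, -0.4]
grip_width: 0.0855
```

```bash
python3 go.py .4993 .2668 .074 .087; python3 -c "
from h import *
print(R.from_quat(bot.get_obs()['tool_rot']).as_matrix().round(4))"
```

```text
t 3.7 tcp [0.505  0.2681 0.0856] yaw 0.0677 q [0.48 0.45 0.   1.12 0.01 1.99] F [ 1.2  0.  -0.4] w 0.0855
linear [ 0.005  0.058 -0.029] norm mm 13.0 twist units -0.009633026213776819
[[ 0.0677 -0.0017  0.9977]
 [-0.9977  0.0099  0.0677]
 [-0.0099 -1.     -0.001 ]]
```

Request:
move_arm(increments=[{"grip": 0, "linear": [0.004, 0.06, -0.028], "twist": 0}, {"grip": 0, "linear": [0, 0, 0], "twist": 0}, {"grip": 0.3, "linear": [0, 0, 0], "twist": 0}, {"grip": 0.6, "linear": [0, 0, 0], "twist": 0}, {"grip": 1, "linear": [0, 0, 0], "twist": 0}])

```text
clock: 4.2
eef_pos: [0.5055, 0.2701, 0.0831]
tool_rot: [-0.509, 0.484, -0.482, 0.524]
ft_force: [-0.2, 0.4, 0.2]
grip_width: 0.0441
```

```bash
python3 go.py .4993 .2668 .074 .087
```

```text
t 4.2 tcp [0.5055 0.2701 0.0831] yaw 0.067 q [ 0.49  0.44 -0.02  1.09  0.01  1.99] F [-0.2  0.4  0.2] w 0.0441
linear [ 0.015  0.045 -0.033] norm mm 11.5 twist units -0.009986410566977688
```

Request:
move_arm(increments=[{"grip": 0, "linear": [0, 0, 0], "twist": 0}, {"grip": 0, "linear": [0, 0, 0], "twist": 0}, {"grip": 0, "linear": [0.01, 0.01, -0.025], "twist": 0}, {"grip": 0, "linear": [0.01, 0.02, -0.025], "twist": 0}, {"grip": 0, "linear": [0.005, 0.02, -0.015], "twist": 0}])

```text
clock: 4.7
eef_pos: [0.4933, 0.2646, 0.0735]
tool_rot: [-0.508, 0.484, -0.482, 0.524]
ft_force: [0.7, 0.3, -0.3]
grip_width: 0.0857
```

```bash
python3 go.py .4993 .2668 .074 .087
```

```text
t 4.7 tcp [0.4933 0.2646 0.0735] yaw 0.0668 q [ 0.49  0.42 -0.07  1.05  0.01  1.99] F [ 0.7  0.3 -0.3] w 0.0857
linear [-0.009 -0.002  0.031] norm mm 6.4 twist units -0.010112338975112878
```

Request:
move_arm(increments=[{"grip": 0, "linear": [-0.008, 0, 0.03], "twist": 0}, {"grip": 0, "linear": [-0.004, 0, 0.015], "twist": 0}, {"grip": 0, "linear": [0, 0, 0.003], "twist": 0}, {"grip": 0, "linear": [0, 0, 0], "twist": 0}, {"grip": 0, "linear": [0, 0, 0], "twist": 0}])

```text
clock: 5.2
eef_pos: [0.5025, 0.2673, 0.0724]
tool_rot: [-0.509, 0.484, -0.482, 0.524]
ft_force: [1.3, -0.6, -0.5]
grip_width: 0.0855
```

```bash
python3 go.py .4993 .2668 .074 .087
```

```text
t 5.2 tcp [0.5025 0.2673 0.0724] yaw 0.0668 q [ 0.48  0.44 -0.05  1.06  0.01  1.99] F [ 1.3 -0.6 -0.5] w 0.0855
linear [ 0.001 -0.008 -0.016] norm mm 3.6 twist units -0.01008433257726049
```

Request:
move_arm(increments=[{"grip": 0, "linear": [0, -0.003, -0.008], "twist": 0}, {"grip": 0, "linear": [0, -0.003, -0.006], "twist": 0}, {"grip": 0, "linear": [0, 0, 0], "twist": 0}, {"grip": 0, "linear": [0, 0, 0], "twist": 0}, {"grip": 0, "linear": [0, 0, 0], "twist": 0}])

```text
clock: 5.7
eef_pos: [0.4995, 0.2672, 0.074]
tool_rot: [-0.509, 0.484, -0.482, 0.524]
ft_force: [0.5, 0.0, 1.0]
grip_width: 0.0854
```

```bash
python3 go.py .4993 .2668 .074 .087
```

```text
t 5.7 tcp [0.4995 0.2672 0.074 ] yaw 0.067 q [ 0.49  0.44 -0.05  1.06  0.01  1.99] F [0.5 0.  1. ] w 0.0854
linear [ 0.002 -0.    -0.001] norm mm 0.4 twist units -0.010020445871745665
```

Aligned. Now I'll close on the nut and start the lift.

Request:
move_arm(increments=[{"grip": 1, "linear": [0, 0, 0], "twist": 0}, {"grip": 1, "linear": [0, 0, 0], "twist": 0}, {"grip": 1, "linear": [0, 0, 0], "twist": 0}, {"grip": 1, "linear": [0, 0, 0], "twist": 0}, {"grip": 1, "linear": [0, 0, 0], "twist": 0}])

```text
clock: 6.2
eef_pos: [0.5002, 0.2673, 0.0747]
tool_rot: [-0.508, 0.484, -0.482, 0.524]
ft_force: [0.3, 0.8, -1.8]
grip_width: 0.0365
```

Request:
move_arm(increments=[{"grip": 1, "linear": [0, 0, 0], "twist": 0}, {"grip": 1, "linear": [0, 0, 0], "twist": 0}, {"grip": 1, "linear": [0, -0.02, 0], "twist": 0}, {"grip": 1, "linear": [0, -0.05, 0], "twist": 0}, {"grip": 1, "linear": [0, -0.1, 0], "twist": 0}])

```text
clock: 6.7
eef_pos: [0.4943, 0.264, 0.1036]
tool_rot: [-0.514, 0.486, -0.48, 0.519]
ft_force: [-0.3, 0.3, -5.9]
grip_width: 0.0367
```

```bash
python3 go.py .4993 .2668 .21 .087
```

```text
t 6.7 tcp [0.4943 0.264  0.1036] yaw 0.067 q [ 0.48  0.41 -0.01  1.15  0.01  1.99] F [-0.3  0.3 -5.9] w 0.0367
linear [-0.018 -0.532  0.026] norm mm 106.6 twist units -0.010018831384185023
```

Request:
move_arm(increments=[{"grip": 1, "linear": [-0.008, -0.15, 0.01], "twist": 0}, {"grip": 1, "linear": [-0.005, -0.2, 0.01], "twist": 0}, {"grip": 1, "linear": [0, -0.18, 0], "twist": 0}, {"grip": 1, "linear": [0, -0.02, 0], "twist": 0}, {"grip": 1, "linear": [0, 0, 0], "twist": 0}])

```text
clock: 7.2
eef_pos: [0.4954, 0.2643, 0.2161]
tool_rot: [-0.516, 0.486, -0.479, 0.517]
ft_force: [0.0, -0.1, -6.2]
grip_width: 0.0366
```

```bash
python3 go.py .529 -.2308 .22 1.18; python3 plan.py .529 -.2308 .22 1.1 12; python3 -c "
from h import *
im,d,c=snap('wrist','w3.png'); np.savez('w3.npz',im=im,d=d,K=c[0],D=c[1],R=c[2],t=c[3])"
```

```text
t 7.2 tcp [0.4954 0.2643 0.2161] yaw 0.0671 q [0.48 0.36 0.22 1.43 0.01 1.99] F [ 0.  -0.1 -6.2] w 0.0366
linear [ 2.481e+00 -3.800e-02  2.000e-03] norm mm 496.3 twist units -0.5564665990127584
[0.207, -0.002, 0.0] -0.043
[0.206, -0.002, -0.018] -0.043
[0.204, -0.002, -0.035] -0.043
[0.2, -0.002, -0.053] -0.043
[0.195, -0.002, -0.07] -0.043
[0.188, -0.002, -0.086] -0.043
[0.18, -0.002, -0.102] -0.043
[0.17, -0.002, -0.117] -0.043
[0.16, -0.002, -0.131] -0.043
[0.148, -0.002, -0.145] -0.043
[0.135, -0.002, -0.157] -0.043
[0.121, -0.002, -0.168] -0.043
```

View pics/w3.png

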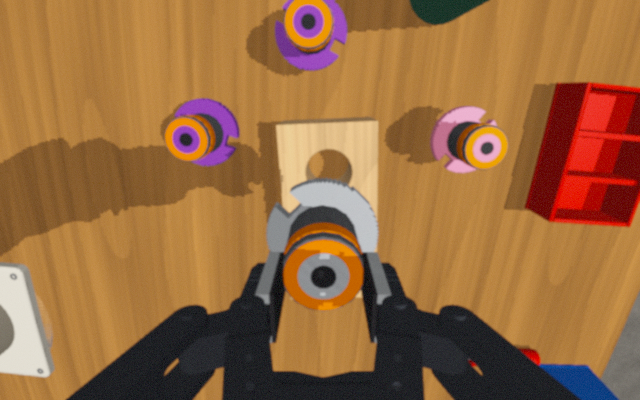

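The holder hangs in the jaws with its ring at (323,275), and one slot shows at the flange's left rim near (285,208). I'll zoom in to check the slot's angle in the grip.

```bash
python3 -c "
import cv2
im=cv2.imread('pics/w3.png')
cv2.imwrite('pics/w3c.png',cv2.resize(im[170:270,255:390],None,fx=5.9,fy=5.9,interpolation=cv2.INTER_CUBIC))"
```

```text
(no output)
```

View pics/w3c.png

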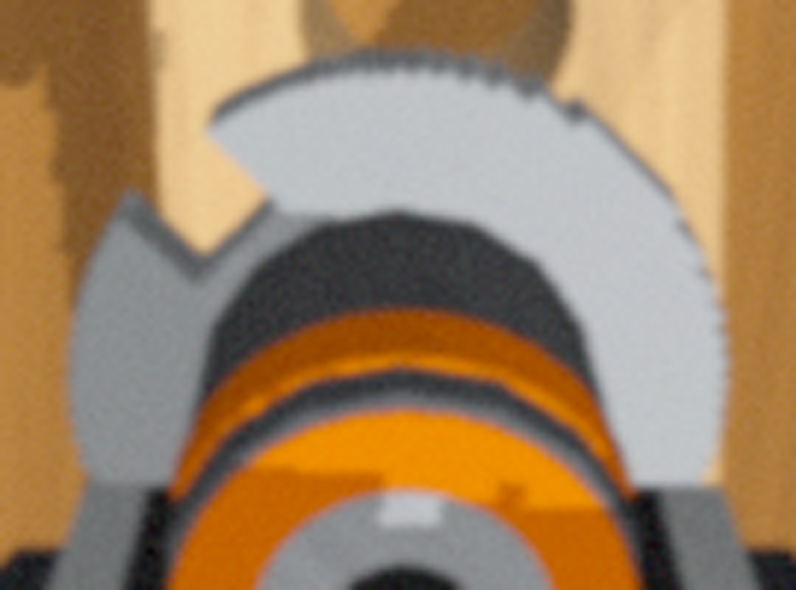

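Request:
move_arm(increments=[{"grip": 1, "linear": [0.1, 0, 0], "twist": -0.03}, {"grip": 1, "linear": [0.2, 0, -0.02], "twist": -0.045}, {"grip": 1, "linear": [0.21, 0, -0.035], "twist": -0.045}, {"grip": 1, "linear": [0.2, 0, -0.053], "twist": -0.045}, {"grip": 1, "linear": [0.195, 0, -0.07], "twist": -0.045}])

```text
clock: 7.75
eef_pos: [0.4991, 0.0782, 0.2005]
tool_rot: [0.615, -0.365, 0.347, -0.607]
ft_force: [0.3, 0.4, -6.5]
grip_width: 0.0365
```

```bash
cat > s3.py <<'E'
from h import *
z=np.load("w3.npz"); c=(z["K"],z["D"],z["R"],z["t"])
f=lambda L:np.array([[255+(a+.5)/5.9-.5,170+(b+.5)/5.9-.5] for a,b in L])
P=onplane(c,f([(212,125),(130,195),(270,200),(205,262),(420,405+0)]),.2094)
tcp=np.array([.4954,.2643]); yaw=.0671
q=P[:,:2]-tcp; print("r",np.hypot(*q.T).round(4)); o,i=(q[0]+q[1])/2,(q[2]+q[3])/2
print("w",np.linalg.norm(q[0]-q[1]),"outer ang",np.arctan2(o[1],o[0]),"line ang",np.arctan2(*(o-i)[::-1]),"edges",[np.arctan2(*(q[a]-q[a+2])[::-1]) for a in(0,1)])
print("rel to jaw yaw:",np.arctan2(o[1],o[0])-yaw)
E
python3 s3.py; python3 go.py .529 -.2308 .22; python3 plan.py .529 -.2308 .225 1.05 8
```

```text
r [0.0329 0.0335 0.0235 0.0237 0.0028]
w 0.010886185808850233 outer ang 2.409117015925188 line ang 2.34836351553085 edges [np.float64(2.2572485755306055), np.float64(2.434087067165595)]
rel to jaw yaw: 2.342017015925188
t 7.75 tcp [0.4991 0.0782 0.2005] yaw 0.5159 q [0.15 0.27 0.05 1.38 0.01 1.2 ] F [ 0.3  0.4 -6.5] w 0.0365
linear [ 1.416 -0.108 -0.634] norm mm 311.0 twist units 
[0.177, -0.015, -0.079] -0.033
[0.172, -0.015, -0.091] -0.033
[0.165, -0.015, -0.102] -0.033
[0.158, -0.015, -0.113] -0.033
[0.15, -0.015, -0.123] -0.033
[0.142, -0.015, -0.133] -0.033
[0.132, -0.015, -0.142] -0.033
[0.123, -0.015, -0.15] -0.033
```

Request:
move_arm(increments=[{"grip": 1, "linear": [0.175, -0.03, -0.08], "twist": -0.033}, {"grip": 1, "linear": [0.172, -0.03, -0.09], "twist": -0.033}, {"grip": 1, "linear": [0.165, -0.03, -0.1], "twist": -0.033}, {"grip": 1, "linear": [0.158, -0.03, -0.113], "twist": -0.033}, {"grip": 1, "linear": [0.15, -0.03, -0.123], "twist": -0.033}])

```text
clock: 8.25
eef_pos: [0.5102, -0.1219, 0.2146]
tool_rot: [0.667, -0.265, 0.227, -0.658]
ft_force: [1.0, 0.1, -5.3]
grip_width: 0.0367
```

```bash
python3 go.py .529 -.2308 .22 1.03; python3 plan.py .529 -.2308 .22 1.03 3
```

```text
t 8.25 tcp [ 0.5102 -0.1219  0.2146] yaw 0.8615 q [-0.23  0.33  0.17  1.46 -0.01  0.48] F [ 1.   0.1 -5.3] w 0.0367
linear [ 0.425 -0.035 -0.352] norm mm 110.6 twist units -0.08426968155563208
[0.142, -0.009, -0.117] -0.028
[0.135, -0.009, -0.125] -0.028
[0.128, -0.009, -0.132] -0.028
```

Request:
move_arm(increments=[{"grip": 1, "linear": [0.14, -0.015, -0.117], "twist": -0.028}, {"grip": 1, "linear": [0.13, -0.015, -0.12], "twist": -0.028}, {"grip": 1, "linear": [0.09, -0.015, -0.09], "twist": -0.02}, {"grip": 1, "linear": [0.03, 0, -0.02], "twist": 0}, {"grip": 1, "linear": [0, 0, 0], "twist": 0}])

```text
clock: 8.75
eef_pos: [0.5247, -0.2324, 0.2077]
tool_rot: [0.682, -0.222, 0.169, -0.677]
ft_force: [0.6, 0.4, -5.9]
grip_width: 0.0365
```

```bash
python3 go.py .529 -.2308 .18 1.03;python3 -c "
from h import *
print(R.from_quat(bot.get_obs()['tool_rot']).as_matrix().round(4))"
```

```text
t 8.75 tcp [ 0.5247 -0.2324  0.2077] yaw 1.0125 q [-0.41  0.45  0.33  1.52 -0.02  0.15] F [ 0.6  0.4 -5.9] w 0.0365
linear [0.024 0.136 0.022] norm mm 28.0 twist units -0.008764371656193592
[[ 0.845  -0.0741  0.5296]
 [-0.5301  0.0136  0.8478]
 [-0.07   -0.9972 -0.0278]]
```

```bash
cat >> go.py <<'E'
print("toolY",M[:,1].round(4),"tilt radial/tangential",np.round([M[:2,1]@np.array([np.cos(o["joint_pos"][0]),np.sin(o["joint_pos"][0])]),M[:2,1]@np.array([-np.sin(o["joint_pos"][0]),np.cos(o["joint_pos"][0])])],4))
E
python3 -c "
from h import *
for q in ([-0.138,.697,-.691,.133],[-.14,.697,-.69,.136],[-.342,.626,-.616,.334],[-.489,.52,-.509,.481],[.526,-.484,.472,-.516],[.521,-.486,.477,-.515],[-.514,.486,-.48,.519],[-.509,.484,-.482,.524],[-.514,.486,-.48,.519],[-.516,.486,-.479,.517],[.615,-.365,.347,-.607],[.667,-.265,.227,-.658],[.682,-.222,.169,-.677]): print(R.from_quat(q).as_matrix()[:,1].round(3))
"
```

```text
[-0.009  0.007 -1.   ]
[-0.007  0.009 -1.   ]
[-0.017  0.007 -1.   ]
[-0.019  0.004 -1.   ]
[-0.022  0.001 -1.   ]
[-0.015  0.002 -1.   ]
[-0.001  0.011 -1.   ]
[ 0.012  0.017 -1.   ]
[-0.001  0.011 -1.   ]
[-0.006  0.008 -1.   ]
[-0.028  0.003 -1.   ]
[-0.055  0.007 -0.998]
[-0.074  0.014 -0.997]
```

Request:
move_arm(increments=[{"grip": 1, "linear": [0, 0, 0], "twist": 0}, {"grip": 1, "linear": [0, 0, 0], "twist": 0}, {"grip": 1, "linear": [0, 0, 0], "twist": 0}, {"grip": 1, "linear": [0, 0, 0], "twist": 0}, {"grip": 1, "linear": [0, 0, 0], "twist": 0}])

```text
clock: 9.25
eef_pos: [0.5229, -0.2271, 0.2045]
tool_rot: [0.681, -0.223, 0.164, -0.678]
ft_force: [-0.5, -0.6, -5.7]
grip_width: 0.0369
```

```bash
python3 go.py .529 -.2308 .18 1.03
```

```text
t 9.25 tcp [ 0.5229 -0.2271  0.2045] yaw 1.0171 q [-0.4   0.45  0.32  1.52 -0.02  0.15] F [-0.5 -0.6 -5.7] w 0.0369
linear [0.045 0.119 0.004] norm mm 25.5 twist units -0.00647277962646442
toolY [-0.0804  0.0178 -0.9966] tilt radial/tangential [-0.081 -0.015]
```

Request:
move_arm(increments=[{"grip": 1, "linear": [0.02, 0, 0.004], "twist": -0.003}, {"grip": 1, "linear": [0.02, 0.03, 0.002], "twist": -0.003}, {"grip": 1, "linear": [0.012, 0.06, 0], "twist": 0}, {"grip": 1, "linear": [0, 0.04, 0], "twist": 0}, {"grip": 1, "linear": [0, 0, 0], "twist": 0}])

```text
clock: 9.75
eef_pos: [0.5315, -0.2308, 0.1759]
tool_rot: [0.683, -0.217, 0.16, -0.679]
ft_force: [0.5, 0.7, -5.7]
grip_width: 0.0368
```

```bash
python3 go.py .530 -.231 .15 1.03
```

```text
t 9.75 tcp [ 0.5315 -0.2308  0.1759] yaw 1.0313 q [-0.4   0.48  0.29  1.46 -0.02  0.14] F [ 0.5  0.7 -5.7] w 0.0368
linear [ 0.004  0.129 -0.002] norm mm 25.9 twist units 0.0006590664132626323
toolY [-0.079   0.0171 -0.9967] tilt radial/tangential [-0.0794 -0.0151]
```

Request:
move_arm(increments=[{"grip": 1, "linear": [0.002, 0.05, 0], "twist": 0}, {"grip": 1, "linear": [0.003, 0.09, 0.002], "twist": 0}, {"grip": 1, "linear": [0.003, 0.09, 0.002], "twist": 0}, {"grip": 1, "linear": [0, 0.02, 0], "twist": 0}, {"grip": 1, "linear": [0, 0, 0], "twist": 0}])

```text
clock: 10.25
eef_pos: [0.5283, -0.2301, 0.1221]
tool_rot: [0.682, -0.218, 0.16, -0.679]
ft_force: [-0.0, -0.2, -5.4]
grip_width: 0.0366
```

```bash
python3 go.py .530 -.231 .105 1.03
```

```text
t 10.25 tcp [ 0.5283 -0.2301  0.1221] yaw 1.0306 q [-0.4   0.5   0.18  1.33 -0.02  0.14] F [-0.  -0.2 -5.4] w 0.0366
linear [0.016 0.084 0.003] norm mm 17.2 twist units 0.00029817949216892625
toolY [-0.0805  0.0177 -0.9966] tilt radial/tangential [-0.081  -0.0152]
```

Request:
move_arm(increments=[{"grip": 1, "linear": [0.01, 0.02, 0.002], "twist": 0}, {"grip": 1, "linear": [0.006, 0.03, 0.001], "twist": 0}, {"grip": 1, "linear": [0.001, 0.025, 0], "twist": 0}, {"grip": 1, "linear": [0.0, 0.01, 0], "twist": 0}, {"grip": 1, "linear": [0, 0.005, 0], "twist": 0}])

```text
clock: 10.75
eef_pos: [0.532, -0.232, 0.1048]
tool_rot: [0.683, -0.216, 0.161, -0.679]
ft_force: [0.4, 0.4, -6.0]
grip_width: 0.0368
```

```bash
python3 go.py .530 -.231 .103 1.03
```

```text
t 10.75 tcp [ 0.532  -0.232   0.1048] yaw 1.0304 q [-0.4   0.52  0.16  1.29 -0.02  0.14] F [ 0.4  0.4 -6. ] w 0.0368
linear [-0.011  0.01  -0.001] norm mm 2.9 twist units 0.0001790148789996282
toolY [-0.0762  0.0158 -0.997 ] tilt radial/tangential [-0.0763 -0.0153]
```

Request:
move_arm(increments=[{"grip": 1, "linear": [-0.004, 0.005, 0], "twist": 0}, {"grip": 1, "linear": [-0.003, 0.005, 0], "twist": 0}, {"grip": 1, "linear": [0, 0.005, 0], "twist": 0}, {"grip": 1, "linear": [0, 0.005, 0], "twist": 0}, {"grip": 1, "linear": [0, 0.005, 0], "twist": 0}])

```text
clock: 11.25
eef_pos: [0.532, -0.2319, 0.103]
tool_rot: [0.683, -0.214, 0.163, -0.679]
ft_force: [-1.0, -0.9, -0.0]
grip_width: 0.0365
```

```bash
python3 go.py .530 -.231 .103 1.03
```

```text
t 11.25 tcp [ 0.532  -0.2319  0.103 ] yaw 1.0302 q [-0.4   0.51  0.15  1.28 -0.02  0.14] F [-1.  -0.9 -0. ] w 0.0365
linear [-0.011  0.001 -0.001] norm mm 2.2 twist units 0.00012441502748561373
toolY [-0.0709  0.0137 -0.9974] tilt radial/tangential [-0.0706 -0.0151]
```

Request:
move_arm(increments=[{"grip": 1, "linear": [0, 0.006, 0], "twist": -0.01}, {"grip": 1, "linear": [0, 0.006, 0], "twist": -0.01}, {"grip": 1, "linear": [0, 0.006, 0], "twist": -0.01}, {"grip": 1, "linear": [0, 0.006, 0], "twist": -0.01}, {"grip": 1, "linear": [0, 0.006, 0], "twist": -0.01}])

```text
clock: 11.75
eef_pos: [0.534, -0.2339, 0.1016]
tool_rot: [0.692, -0.175, 0.13, -0.688]
ft_force: [-3.3, -0.7, 6.3]
grip_width: 0.0369
```

```bash
python3 go.py .530 -.231 .103 1.185
```

```text
t 11.75 tcp [ 0.534  -0.2339  0.1016] yaw 1.1362 q [-0.4   0.51  0.14  1.26 -0.02  0.03] F [-3.3 -0.7  6.3] w 0.0369
linear [-0.024 -0.006  0.005] norm mm 5.1 twist units -0.02437548550257762
toolY [-0.0632  0.009  -0.998 ] tilt radial/tangential [-0.0616 -0.0165]
```

Request:
move_arm(increments=[{"grip": 1, "linear": [-0.006, 0.004, 0.001], "twist": -0.006}, {"grip": 1, "linear": [-0.006, 0.004, 0.001], "twist": -0.006}, {"grip": 1, "linear": [-0.003, 0.004, 0], "twist": -0.006}, {"grip": 1, "linear": [0, 0.004, 0], "twist": -0.006}, {"grip": 1, "linear": [0, 0.004, 0], "twist": -0.006}])

```text
clock: 12.25
eef_pos: [0.5334, -0.2336, 0.1012]
tool_rot: [0.696, -0.15, 0.11, -0.693]
ft_force: [-1.1, -0.3, 6.9]
grip_width: 0.0367
```

```bash
python3 go.py .530 -.231 .103 1.185
```

```text
t 12.25 tcp [ 0.5334 -0.2336  0.1012] yaw 1.2011 q [-0.4   0.5   0.13  1.25 -0.02 -0.03] F [-1.1 -0.3  6.9] w 0.0367
linear [-0.021 -0.008  0.006] norm mm 4.7 twist units 0.008045406956605605
toolY [-0.0561  0.006  -0.9984] tilt radial/tangential [-0.0539 -0.0165]
```

Request:
move_arm(increments=[{"grip": 1, "linear": [-0.012, 0.004, 0.001], "twist": -0.004}, {"grip": 1, "linear": [-0.012, 0.004, 0.001], "twist": -0.006}, {"grip": 1, "linear": [-0.01, 0.004, 0], "twist": -0.006}, {"grip": 1, "linear": [-0.005, 0.004, 0], "twist": -0.006}, {"grip": 1, "linear": [0, 0.004, 0], "twist": -0.006}])

```text
clock: 12.75
eef_pos: [0.5303, -0.2314, 0.0985]
tool_rot: [0.7, -0.125, 0.092, -0.697]
ft_force: [3.2, -0.4, 3.7]
grip_width: 0.0368
```

```bash
python3 go.py .530 -.231 .103 1.185
```

```text
t 12.75 tcp [ 0.5303 -0.2314  0.0985] yaw 1.2638 q [-0.4   0.49  0.1   1.23 -0.02 -0.09] F [ 3.2 -0.4  3.7] w 0.0368
linear [-0.003 -0.022  0.001] norm mm 4.5 twist units 0.039395313588165615
toolY [-0.0471  0.0034 -0.9989] tilt radial/tangential [-0.0446 -0.0153]
```

Request:
move_arm(increments=[{"grip": 1, "linear": [0, 0.006, 0], "twist": 0}, {"grip": 1, "linear": [0, 0.006, 0], "twist": 0}, {"grip": 1, "linear": [0, 0.006, 0], "twist": 0}, {"grip": 1, "linear": [0, 0.004, 0], "twist": 0}, {"grip": 1, "linear": [0, 0.004, 0], "twist": 0}])

```text
clock: 13.25
eef_pos: [0.5326, -0.232, 0.097]
tool_rot: [0.701, -0.122, 0.093, -0.697]
ft_force: [-1.1, 1.3, 7.3]
grip_width: 0.0367
```

```bash
python3 go.py .530 -.231 .0947 1.185; python3 -c "
from h import *
im,d,c=snap('wrist','w4.png'); cv2.imwrite('pics/w4c.png',cv2.resize(im[150:330,230:420],None,fx=3,fy=3,interpolation=cv2.INTER_CUBIC))"
```

```text
t 13.25 tcp [ 0.5326 -0.232   0.097 ] yaw 1.2654 q [-0.4   0.49  0.1   1.22 -0.02 -0.1 ] F [-1.1  1.3  7.3] w 0.0367
linear [-0.013  0.012  0.001] norm mm 3.7 twist units 0.04017731690840176
toolY [-4.120e-02  5.000e-04 -9.992e-01] tilt radial/tangential [-0.0381 -0.0157]
```

View pics/w4c.png

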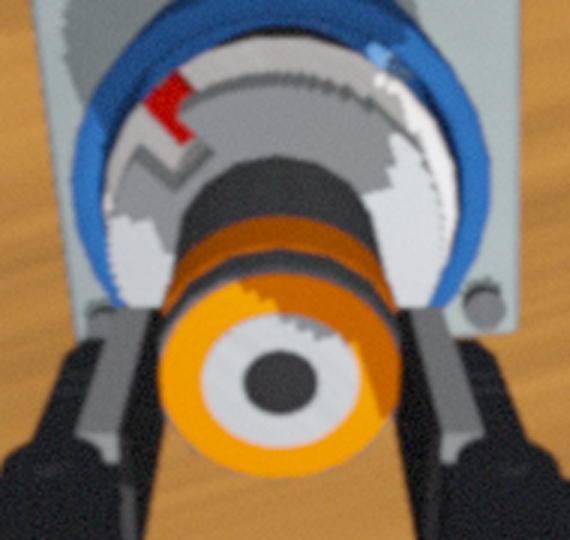

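The wrist crop shows the red key at (170,105) against the clockwise wall of the slot, which is at (175,165), with a gap on the other side. I turned slightly too far anticlockwise, so I'll turn back under light pressure.

Request:
move_arm(increments=[{"grip": 1, "linear": [-0.006, 0.003, 0], "twist": 0.006}, {"grip": 1, "linear": [-0.005, 0.003, 0], "twist": 0.008}, {"grip": 1, "linear": [-0.003, 0.003, 0], "twist": 0.008}, {"grip": 1, "linear": [0, 0.003, 0], "twist": 0.006}, {"grip": 1, "linear": [0, 0.003, 0], "twist": 0}])

```text
clock: 13.8
eef_pos: [0.5324, -0.2328, 0.0975]
tool_rot: [0.699, -0.139, 0.116, -0.692]
ft_force: [1.6, -0.1, 6.2]
grip_width: 0.0362
```

```bash
python3 go.py .530 -.231 .0947 1.185
```

```text
t 13.8 tcp [ 0.5324 -0.2328  0.0975] yaw 1.2085 q [-0.4   0.48  0.09  1.21 -0.02 -0.04] F [ 1.6 -0.1  6.2] w 0.0362
linear [-0.014  0.014  0.004] norm mm 4.1 twist units 0.0117663180015124
toolY [-0.0351 -0.0042 -0.9994] tilt radial/tangential [-0.0306 -0.0176]
```

```bash
python3 -c "
from h import *
im,d,c=snap('wrist','w5.png'); np.savez('w5.npz',im=im,d=d,K=c[0],D=c[1],R=c[2],t=c[3]); cv2.imwrite('pics/w5c.png',cv2.resize(im[150:270,250:400],None,fx=5,fy=5,interpolation=cv2.INTER_CUBIC))"
```

```text
(no output)
```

View pics/w5c.png

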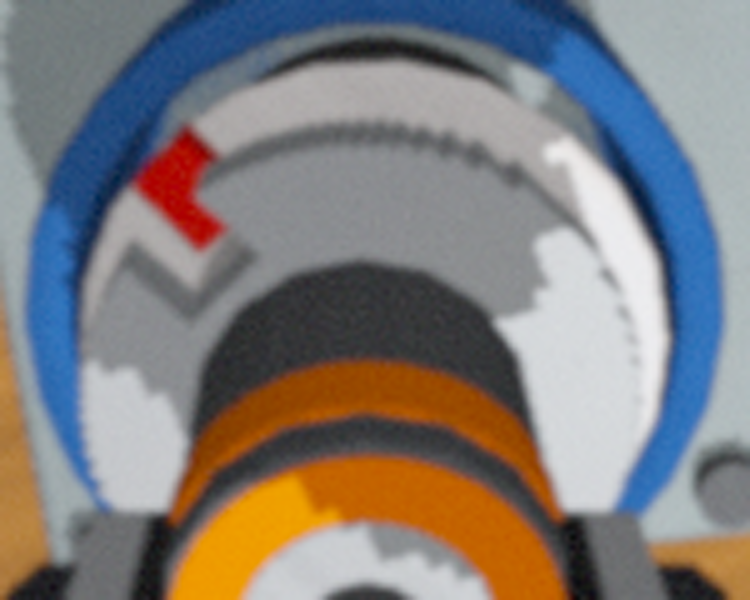

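```bash
cat > s5.py <<'E'
from h import *
z=np.load("w5.npz"); c=(z["K"],z["D"],z["R"],z["t"])
f=lambda L:np.array([[250+(a+.5)/5-.5,150+(b+.5)/5-.5] for a,b in L])
ang=lambda v:round(float(np.arctan2(v[1],v[0])%np.pi),3)
k=onplane(c,f([(140,185),(203,249),(188,128),(225,232)]),.084)
s=onplane(c,f([(128,248),(195,312),(250,252)]),.0900)
print("key pts",k[:,:2].round(4).tolist()); print("slot pts",s[:,:2].round(4).tolist())
print("key edge ang",ang(k[0]-k[1]),"key outer width",np.linalg.norm(k[2]-k[0]).round(4))
print("slot wall ang",ang(s[0]-s[1]),"inner wall len",np.linalg.norm(s[2]-s[1]).round(4),"inner wall normal ang",ang(np.cross([0,0,1],s[2]-s[1])))
m=(k[0]+k[2])/2; C=np.array([.5295,-.2308,0]); print("key mid angle about centre",ang(m-C), "tail",ang((k[1]+k[3])/2-C))
P=cloud(c,z["d"],np.ones(z["d"].shape,bool)); r=np.hypot(P[:,0]-.5295,P[:,1]+.2308)
im=z["im"]
d=z["d"]
for nm,L in(("flange R",[(280,200),(400,180),(500,300),(600,400)]),("flange L",[(130,320),(130,420)]),("nose",[(270,110),(620,260)]),("nut top",[(215,560),(500,560)])):
    for u,v in f(L).round().astype(int): print(nm,(c[3]+rays(c,[[u,v]])[0]*d[v,u]).round(4))
E
python3 s5.py
```

```text
key pts [[0.4967, -0.2482], [0.5066, -0.2442], [0.4923, -0.2402], [0.5056, -0.241]]
slot pts [[0.502, -0.251], [0.5119, -0.2467], [0.5074, -0.2379]]
key edge ang 0.382 key outer width 0.0091
slot wall ang 0.408 inner wall len 0.0099 inner wall normal ang 0.478
key mid angle about centre 0.366 tail 0.466
flange R [ 0.5025 -0.2318  0.0929]
flange R [ 0.5051 -0.2184  0.0928]
flange R [ 0.5231 -0.2127  0.0907]
flange R [ 0.5397 -0.2058  0.0888]
flange L [ 0.5099 -0.2535  0.0923]
flange L [ 0.5216 -0.2586  0.0916]
nose [ 0.4955 -0.2316  0.0754]
nose [ 0.5283 -0.1978  0.0759]
nut top [ 0.5219 -0.2428  0.1373]
nut top [ 0.531  -0.2185  0.137 ]
```

Request:
move_arm(increments=[{"grip": 1, "linear": [-0.008, 0, 0.006], "twist": 0.004}, {"grip": 1, "linear": [-0.008, 0.002, 0.006], "twist": 0.006}, {"grip": 1, "linear": [-0.005, 0.003, 0.004], "twist": 0.006}, {"grip": 1, "linear": [0, 0.003, 0], "twist": 0.006}, {"grip": 1, "linear": [0, 0.003, 0], "twist": 0.004}])

```text
clock: 14.35
eef_pos: [0.5277, -0.2284, 0.0933]
tool_rot: [0.696, -0.16, 0.133, -0.687]
ft_force: [0.2, -0.8, 5.8]
grip_width: 0.0367
```

```bash
python3 go.py .530 -.231 .0947 1.185
```

```text
t 14.35 tcp [ 0.5277 -0.2284  0.0933] yaw 1.1532 q [-0.4   0.48  0.07  1.2  -0.02  0.02] F [ 0.2 -0.8  5.8] w 0.0367
linear [ 0.016 -0.008 -0.007] norm mm 3.8 twist units -0.01591003558672155
toolY [-0.0395 -0.0039 -0.9992] tilt radial/tangential [-0.0349 -0.0189]
```

Request:
move_arm(increments=[{"grip": 1, "linear": [0.002, 0.003, -0.001], "twist": 0}, {"grip": 1, "linear": [0.002, 0.004, 0], "twist": 0}, {"grip": 1, "linear": [0, 0.005, 0], "twist": 0}, {"grip": 1, "linear": [0, 0.006, 0], "twist": 0}, {"grip": 1, "linear": [0, 0.007, 0], "twist": 0}])

```text
clock: 14.85
eef_pos: [0.5284, -0.2288, 0.0927]
tool_rot: [0.696, -0.159, 0.134, -0.688]
ft_force: [-2.2, -1.0, 7.9]
grip_width: 0.0365
```

```bash
python3 go.py .530 -.231 .0947 1.185; cat > chk.py <<'E'
from h import *
im,d,c=snap("wrist","w6.png"); P=cloud(c,d,np.ones(d.shape,bool)); r=np.hypot(P[:,0]-.529,P[:,1]+.2305); s=P[(r<.031)&(r>.024)&(P[:,2]<.1)&(P[:,2]>.08)]
A=np.c_[s[:,:2]-[.529,-.2305],np.ones(len(s))]; x=np.linalg.lstsq(A,s[:,2],rcond=None)[0]; print("flange top plane slope,z",x.round(4),len(s))
n=P[(r>.034)&(r<.0365)&(P[:,2]>.06)]; print("nose z",np.percentile(n[:,2],[10,50,90]).round(4))
cv2.imwrite("pics/w6c.png",cv2.resize(im[150:270,250:400],None,fx=4,fy=4,interpolation=cv2.INTER_CUBIC))
E
python3 chk.py
```

```text
t 14.85 tcp [ 0.5284 -0.2288  0.0927] yaw 1.1542 q [-0.4   0.48  0.07  1.19 -0.02  0.02] F [-2.2 -1.   7.9] w 0.0365
linear [ 0.011 -0.01  -0.007] norm mm 3.3 twist units -0.015390190889718824
toolY [-0.0365 -0.0042 -0.9993] tilt radial/tangential [-0.032 -0.018]
flange top plane slope,z [-0.0056 -0.0142  0.0856] 1946
nose z [0.0748 0.1535 0.1813]
```

View pics/w6c.png

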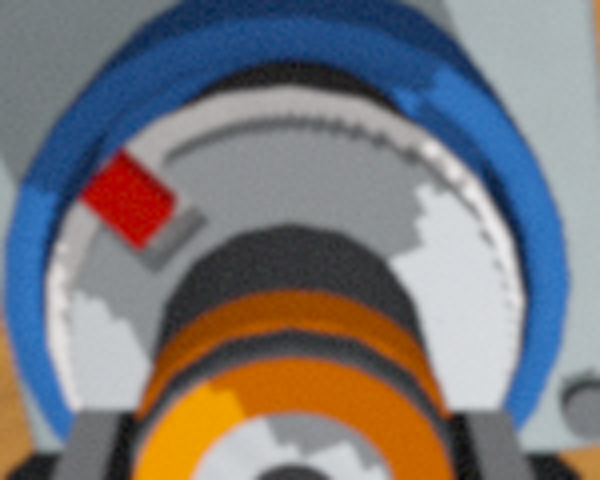

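The whole red key now sits in the slot at (130,200), and the flange is flat at z 0.0856. Next I'll press it home.

Request:
move_arm(increments=[{"grip": 1, "linear": [0.001, 0.01, 0], "twist": 0}, {"grip": 1, "linear": [0, 0.011, 0], "twist": 0}, {"grip": 1, "linear": [0, 0.012, 0], "twist": 0}, {"grip": 1, "linear": [0, 0.012, 0], "twist": 0}, {"grip": 1, "linear": [0, 0.012, 0], "twist": 0}])

```text
clock: 15.4
eef_pos: [0.5293, -0.229, 0.0916]
tool_rot: [0.696, -0.156, 0.137, -0.688]
ft_force: [-3.6, -0.7, 13.3]
grip_width: 0.0366
```

Request:
move_arm(increments=[{"grip": 1, "linear": [-0.001, 0.012, 0], "twist": 0}, {"grip": 1, "linear": [-0.001, 0.012, 0], "twist": 0}, {"grip": 1, "linear": [-0.001, 0.012, 0], "twist": 0}, {"grip": 1, "linear": [-0.001, 0.012, 0], "twist": 0}, {"grip": 1, "linear": [-0.001, 0.012, 0], "twist": 0}])

```text
clock: 15.9
eef_pos: [0.5293, -0.2291, 0.0916]
tool_rot: [0.696, -0.152, 0.14, -0.687]
ft_force: [-2.5, 0.7, 12.9]
grip_width: 0.0369
```

Request:
move_arm(increments=[{"grip": 1, "linear": [0, 0, 0], "twist": 0}, {"grip": 1, "linear": [0, -0.002, 0], "twist": 0}, {"grip": 1, "linear": [0, -0.002, 0], "twist": 0}, {"grip": 1, "linear": [0, -0.002, 0], "twist": 0}, {"grip": 1, "linear": [0, 0, 0], "twist": 0}])

```text
clock: 16.4
eef_pos: [0.5279, -0.2286, 0.0938]
tool_rot: [0.696, -0.152, 0.139, -0.688]
ft_force: [-0.2, -1.4, 1.0]
grip_width: 0.0364
```

```bash
python3 go.py .529 -.2305 .0947 1.16
```

```text
t 16.4 tcp [ 0.5279 -0.2286  0.0938] yaw 1.1554 q [-0.4   0.46  0.05  1.17 -0.02  0.02] F [-0.2 -1.4  1. ] w 0.0364
linear [ 0.009 -0.005 -0.006] norm mm 2.3 twist units -0.0023044438819568303
toolY [-0.0203 -0.0079 -0.9998] tilt radial/tangential [-0.0157 -0.0152]
```

Request:
move_arm(increments=[{"grip": 0.6, "linear": [0, 0, 0], "twist": 0}, {"grip": 0.3, "linear": [0, 0, 0], "twist": 0}, {"grip": 0, "linear": [0, 0, 0], "twist": 0}, {"grip": 0, "linear": [0, 0, 0], "twist": 0}, {"grip": 0, "linear": [0, 0, 0], "twist": 0}])

```text
clock: 16.9
eef_pos: [0.5264, -0.2272, 0.0919]
tool_rot: [0.695, -0.154, 0.138, -0.688]
ft_force: [-0.5, 0.2, 0.6]
grip_width: 0.0854
```

Request:
move_arm(increments=[{"grip": 0, "linear": [0, -0.03, 0], "twist": 0}, {"grip": 0, "linear": [0, -0.1, 0], "twist": 0}, {"grip": 0, "linear": [0, -0.2, 0], "twist": 0}, {"grip": 0, "linear": [0, -0.2, 0], "twist": 0}, {"grip": 0, "linear": [0, -0.2, 0], "twist": 0}])

```text
clock: 17.4
eef_pos: [0.5252, -0.2241, 0.2357]
tool_rot: [0.694, -0.16, 0.132, -0.69]
ft_force: [0.4, -1.1, -0.1]
grip_width: 0.0855
```

```bash
python3 go.py .529 -.2305 .0947 1.16; sed -i 's/w6/w7/g; s/im\[150:270,250:400\]/im[60:310,170:470]/; s/fx=4,fy=4/fx=2.4,fy=2.4/' chk.py; python3 chk.py; cat > t.py <<'E'
from h import *
im,d,c=snap("top"); P=cloud(c,d,np.ones(d.shape,bool)); o=P[(np.hypot(P[:,0]-.529,P[:,1]+.2305)<.03)]; print("nut top z",np.percentile(o[:,2],[50,75,90]).round(4))
s=P[(abs(P[:,2]-.114)<.006)&(np.hypot(P[:,0]-.509,P[:,1]-.168)<.03)]; print("spare",s.mean(0).round(4),len(s))
E
python3 t.py
```

```text
t 17.4 tcp [ 0.5252 -0.2241  0.2357] yaw 1.1549 q [-0.4   0.41  0.34  1.54 -0.01  0.02] F [ 0.4 -1.1 -0.1] w 0.0855
linear [ 0.058  0.703 -0.012] norm mm 141.2 twist units -0.0025649937348259932
toolY [-0.0411  0.0026 -0.9992] tilt radial/tangential [-0.0389 -0.0134]
flange top plane slope,z [-0.0012  0.0053  0.0864] 779
nose z [0.0765 0.3472 0.3532]
nut top z [0.7198 0.7217 0.724 ]
spare [0.5085 0.1684 0.1133] 158
```

View pics/w7c.png

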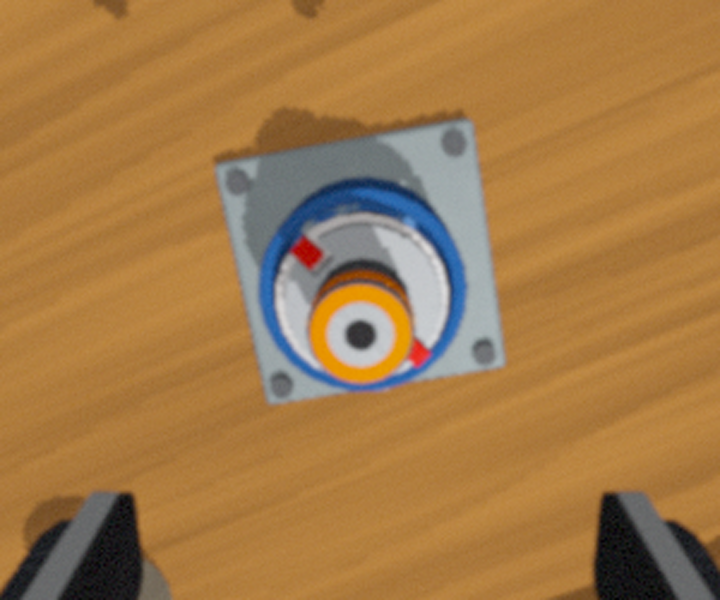

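The picture shows both red keys, at (307,252) and (420,354), seated in the slots. The holder is upright at (360,333) and the gripper is clear. I'll settle the arm and hand in.

Request:
move_arm(increments=[{"grip": 0, "linear": [0, -0.05, 0], "twist": 0}, {"grip": 0, "linear": [0, -0.02, 0], "twist": 0}, {"grip": 0, "linear": [0, 0, 0], "twist": 0}, {"grip": 0, "linear": [0, 0, 0], "twist": 0}, {"grip": 0, "linear": [0, 0, 0], "twist": 0}])

```text
clock: 18.0
eef_pos: [0.5292, -0.2252, 0.256]
tool_rot: [0.695, -0.156, 0.137, -0.689]
ft_force: [-0.2, -0.0, -0.8]
grip_width: 0.0853
```

```bash
python3 -c "
from workcell import bot
o=bot.get_obs(); print(o['clock'],o['eef_pos'],o['ft_force']); bot.job_done()"
```

```text
18.0 [ 0.52916054 -0.22524168  0.25598981] [-0.24768027 -0.02021151 -0.77285207]
the job is handed in; nothing more can be done
```

The orange-banded holder is seated in the tightening stand, released and standing upright, and the job was handed in at 18.0 s.

- **Turning:** I turned it under light pressure, about 12 to 13 N on the stand. It went slightly too far anticlockwise, so one key caught and the flange tilted. I turned it back and shifted it a few millimetres, and both keys dropped in.
- **Pressing home:** The wrist force read about 13 N, or about 19 N on the stand with the holder's weight, for about half a second before I let go.
- **Last checks:** The last wrist picture shows both red keys in the slots. The flange is flat (slope about 0.005 rad) at z = 0.086 m, within about 2 mm of fully home. The spare has not moved, and the gripper was about 14 cm above its gripping height.
- **Failed or disagreed:** The top camera's check of the nut height gave a meaningless 0.72 m, probably because the arm was in its view. The median of the wrist check on the nose face was meaningless in the same way, so there I used only its lowest value, 0.0765 m. The tool also drifted up to 0.08 rad off vertical while carrying the holder, which came mostly back as I pressed it in.

I did not re-check the loose objects at the end. No unexpected contact showed in the force readings.

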